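# Fetch the bellows capsule from behind the parts in a vaporizer kit tray

## Task

The bellows capsule is needed next, but it stands at the back of the kit tray, hemmed in by the wick sleeve, the valve and the filler block: first stand those three upright on the yellow mat, then set the capsule upright in the round well of the vaporizer base, flat on the well's floor, and only then put the three back upright in the tray, each on the very spot where it stood. Do not drop the capsule or knock any of the parts over, and leave the control dial and the sight-glass ring in the tray where they lie.

Things in the scene. Friction and masses are not known exactly. Their poses are not given: they have to be found in the camera images.
- sleeve: wick sleeve: upright open steel tube with rows of small dark holes, outside diameter 50, wall 4, height 115 mm, 0.5 kg. Origin: centre of its underside; z is its axis. Take it by its outside near the top. It stands on one of three spots about the capsule in the kit tray (which of sleeve, valve and block stands on which spot varies)
- valve: valve: upright steel cylinder, diameter 50, from 0 to 80 mm height, with two black seals, a narrow neck above it, and on top a knurled brass head, diameter 44, from 90 to 118 mm height; 0.7 kg. Origin: centre of its underside; z is its axis. Take it by the brass head. Stands on one of the three spots
- block: filler block: upright plain aluminium block, 44 mm along its x, 36 mm along its y, 100 mm high, with a black cap, diameter 28 and 12 mm high, on top (112 mm in all) and a thin sight window on its -x side; 0.42 kg. Origin: centre of its underside. Take it across either pair of faces near the top. Stands on one of the three spots
- capsule: bellows capsule: squat ribbed copper bellows, diameter 44, from 5 to 36 mm height (take it there), on a brass foot flange, diameter 50, under a brass top plate, diameter 42; 40 mm high in all, 0.16 kg. Origin: centre of its underside; z is its axis. Stands 30 mm along x from the tray's centre; the tall parts, in front and on both sides (centres 58 mm away), leave no room for fingers
- chamber: vaporizer base, fixed: round grey casting, diameter 112, clamped on a square aluminium plate 140 x 140 x 12 mm. It has a shallow round well in the middle of its top, diameter 66 and 12 mm deep. Origin: centre of the plate's underside, on the bench; the well is centred over it, the well's floor is 42 mm and the rim 54 mm above the origin. Stands to the left or to the right of the tray
- mat: yellow service mat, fixed, 280 mm along its x, 150 mm along its y, 2 mm thick; the side area, clear at the start. Origin: centre of its underside, on the bench. Lies on the other side of the tray from the vaporizer base
- tray: kit tray, fixed: shallow aluminium tray, 190 mm along its x (away from the robot), 270 mm along its y, rim 16 mm high and 3 mm thick, flat floor 3 mm above its origin. Origin: centre of its underside, on the bench. The three tall parts stand at about (-28, 0), (30, 58) and (30, -58) mm in its x, y
- dial: control dial, lying in the tray's near left corner, black ribbed disc, diameter 58 (over its ribs), 24 mm high; to be left alone. Origin: centre of its underside
- glassring: sight-glass ring, lying in the tray's near right corner: steel ring, outside diameter 44, hole 28, 9 mm thick; to be left alone. Origin: centre of its underside
There are look-alikes about, which are no part of the job. Leave any blue or pink look-alike of the capsule alone.

How it is judged:
By the outcome, as a careful person would: the job done as asked, in the order asked, and still so for the second after the job is handed in, with the robot touching nothing.
It also fails if it takes over 141 s, if anything falls off the work surface, if the arm or the gripper's body presses on something with over 40 N, if the wrist force passes 120 N, or if a joint passes its speed limit or range.

## Robot

A 6-joint arm with a two-finger parallel gripper is mounted at the origin on the work surface. World frame = base frame: x ahead of the robot, y to its left, z up, the work surface at z = 0. Lengths are in m, angles in rad, forces in N, time in s.
With the tool pointing down it reaches from about 0.25 to 0.775 m from the base axis. Payload 8.9 kg.
Tool frame: the origin (TCP) lies at the very end of the fingers, on their centre line; the grasp point (between the pads) lies 19 mm behind it; z points along the fingers, y is the line along which they close (so a half turn about z gives the same grasp; the last joint's range is limited). The gripper opens to 85 mm and grips with 20 to 120 N. Pads are 22 mm wide; open, the fingers measure 114 mm over their backs; the gripper's body (76 mm by 85 mm) begins 54 mm behind the grasp point. The pads swing forward as they close: fully open they stand 13 mm farther back than shut.
Start: joints at [1.152, 0.291, -0.153, 1.127, 0, 1.431], TCP at [0.145, 0.505, 0.231] pointing down, gripper open.
Joint ranges: [-2.52, 2.52], [-0.91, 1.74], [-1.3, 1.37], [-1.96, 2.02], [-1.52, 1.47], [-3.14, 3.14]. Speed limits (rad/s): [2.22, 2.22, 2.79, 3.14, 3.14, 3.14].

## Interface

Orientations are given as a unit quaternion [w, x, y, z].
In Python, from rig import env, open_gripper, clamp, state, optics, finder gives the robot as it stands. Calls block until the motion is done:
- env.goto(position, orientation): joint-space move of the TCP to a pose.
- env.movel(position, orientation=None, rate=0.15): straight line of the TCP; orientation=None keeps the orientation; rate is the mean speed in m/s.
- env.set_joints(angles): joint-space move.
- open_gripper() and clamp(grasp_force=None): open the fingers fully, or close them until they stop; grasp_force is the grip in N (None keeps the last).
- env.hold(seconds).
- env.ik(position, orientation): joint angles nearest the present ones, or None.
- state(): the state.
- optics.read_camera(name): name is "scene" or "top"; returns a dict with "image" (384x512x3 uint8, blue, green, red), "intrinsics" (3x3 intrinsics, pixels), "k1" (the pictures are not rectified: a ray, as slopes to the right and down, at radius r is drawn at 1 + k1 r^2 times it, then the intrinsics apply), "origin" and "rotation" of the camera in the world. Camera axes: x right, y down, z forward; pixel columns grow to the right and rows downward; lengths in m; the calibration is good to about 2 mm. A picture is of the moment at which its call begins. There is no depth.
A pose or a line that the arm cannot do raises env.MotionError and nothing moves.
- env.finish_job(): hands the job in; it is judged then, once.
Trained networks look in a picture, given as the dict that the camera call returned (one of the last four; its "shot" number tells which), for a name from the list of things; names that differ only in an ending like _2 or _b are one class to them, and where a whole thing is asked for, a point or a joint stands for the part that bears it (a point fixed in the world has none). Each returns a list of dicts, best first, with "conf" (0 to 1); they miss things now and then, are a little off and sometimes report something else, mostly with a low value. They report only what shows in the picture. A call takes as long as a camera call. They do not tell look-alikes from the thing itself.
- finder.trace(picture, target): "region" (384x512 bool, what is visible of it) and "bbox" ([left, top, width, height] in pixels, round what is visible of it).
The state is a dict: "time": time; "joint_pos": joint angles; "qd": joint speeds; "tau": joint torques, N m; "tcp_pos": TCP position; "tcp_rot": TCP orientation; "wrist_force": force on the tool from outside, world axes, zero at the start; "torque": the same for the moment, N m; "opening": finger opening in m; "grip_force": force on a finger pad.
Only numpy, scipy, OpenCV 4.12 (cv2) and the standard library are available. Lean on these libraries where they do the work, as an engineer would, in place of code of your own. Each camera call takes 0.05 s, during which the arm holds its last target. There are 200 camera calls.

## Working session

There is one attempt and no reset: what is moved stays moved. The work goes in short steps, each a Python script; the robot and the scene stay as the last script left them, time stands still between calls to the robot, and variables do not carry over. Pictures are saved under pics/ and viewed, at most 14 in all, crops included, and the job is handed in when it is done.

```bash
ls; mkdir -p pics; python3 - <<'E'
from rig import env, open_gripper, clamp, state, optics, finder
import cv2,numpy as np
for n in ["scene","top"]:
    p=optics.read_camera(n); cv2.imwrite(f"pics/{n}0.png",p["image"])
    print(n,p["intrinsics"].tolist(),p["k1"],p["origin"],np.round(p["rotation"],4).tolist())
    for t in ["sleeve","valve","block","capsule","chamber","mat","tray","dial","glassring"]:
        print(t,[(round(d["conf"],2),d["bbox"]) for d in finder.trace(p,t)][:4])
print(state())
E
```

```text
pics
scene [[420.3332275918488, 0.0, 253.43381603039907], [0.0, 420.3332275918488, 184.6614669676258], [0.0, 0.0, 1.0]] -0.11750401678442998 [ 1.14780802 -0.73147025  0.65935214] [-0.4456, 0.8268, 0.3036, -0.1605]
sleeve [(0.71, [271.9, 144.9, 23.7, 44.7])]
valve [(0.93, [245.1, 145.3, 18.8, 35.1])]
block [(0.7, [247.4, 163.4, 21.0, 43.0])]
capsule [(0.72, [271.3, 176.7, 8.9, 22.7]), (0.68, [308.6, 196.7, 15.2, 22.6]), (0.65, [203.1, 158.8, 17.6, 19.9])]
chamber [(0.69, [118.3, 211.1, 84.1, 60.4])]
mat [(0.68, [259.0, 127.4, 91.2, 43.4])]
tray [(0.56, [202.0, 167.3, 109.8, 57.1])]
dial [(0.62, [262.1, 156.7, 11.9, 16.0])]
glassring []
top [[467.72241940663315, 0.0, 257.6090063436178], [0.0, 467.72241940663315, 191.61221547560987], [0.0, 0.0, 1.0]] -0.012984393548944446 [0.43505562 0.00551924 1.01782011] [-0.0323, 0.7066, -0.706, 0.0345]
sleeve [(0.73, [202.7, 158.7, 28.7, 25.4])]
valve [(0.61, [231.2, 188.5, 25.6, 22.8])]
block [(0.57, [259.2, 155.9, 22.9, 30.4])]
capsule [(0.79, [231.9, 97.5, 20.8, 26.4]), (0.73, [247.2, 251.1, 25.5, 22.1]), (0.68, [234.8, 163.4, 20.6, 22.1])]
chamb
[... 291 characters left out ...]
': 1.0, 'joint_pos': array([ 1.15167113e+00,  2.90697406e-01, -1.53421160e-01,  1.12669992e+00,
        4.24321317e-06,  1.43153343e+00]), 'qd': array([ 6.29207365e-04,  1.27903275e-03, -1.87738019e-05, -2.14955457e-04,
        5.63014672e-04,  8.15062209e-04]), 'tau': array([ 1.36627019e-03, -5.37023735e+01,  3.31646061e+01,  1.53792644e-03,
       -7.01539579e-05,  1.75536641e-06]), 'tcp_pos': array([0.14498839, 0.5045694 , 0.23129854]), 'tcp_rot': array([-5.09246425e-06,  1.39474942e-01,  9.90225601e-01, -1.00647962e-05]), 'wrist_force': array([0.01572792, 0.51705439, 0.63773362]), 'torque': array([-0.03278268,  0.02089076, -0.03244806]), 'grip_force': 0.0, 'opening': 0.08535814137397225}
```

```bash
python3 - <<'E'
import cv2
a=cv2.imread("pics/top0.png");cv2.imwrite("pics/top0b.png",cv2.resize(a[80:300,70:450],None,fx=2.1,fy=2.1,interpolation=cv2.INTER_CUBIC))
a=cv2.imread("pics/scene0.png");cv2.imwrite("pics/scene0b.png",cv2.resize(a[110:280,110:370],None,fx=3,fy=3,interpolation=cv2.INTER_CUBIC))
E
```

```text
(no output)
```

View pics/top0b.png

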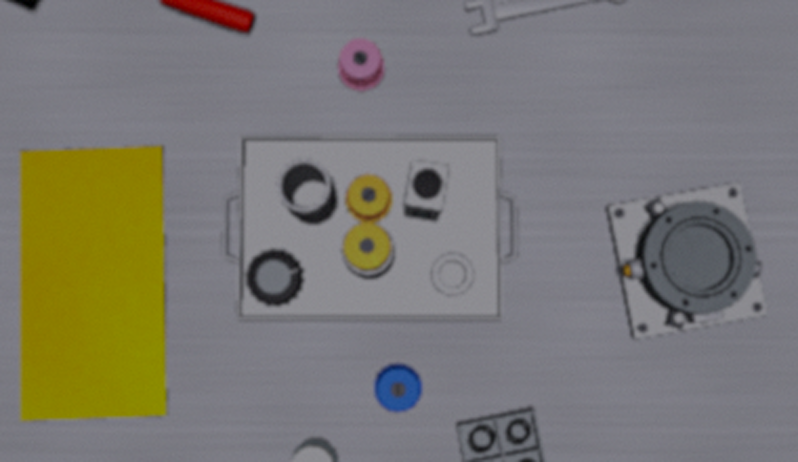

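View pics/scene0b.png

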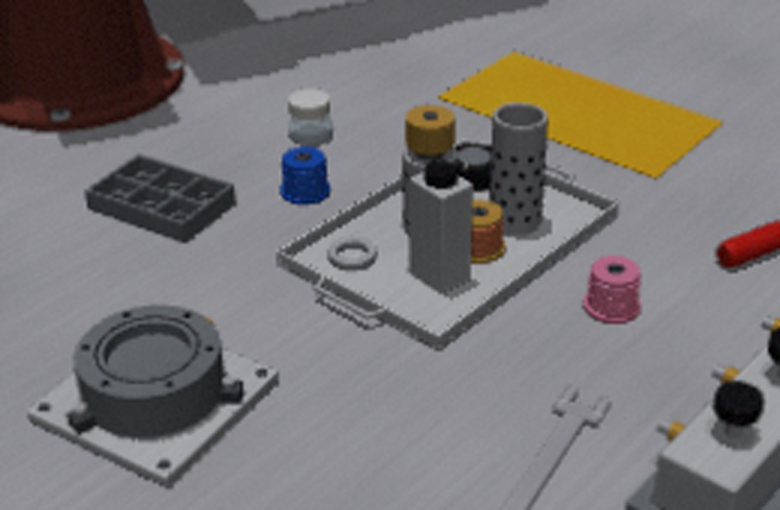

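Top view (upscaled): the copper capsule is at full-image pixel ≈(245,173) in the tray. Its look-alikes are pink (242,111) and blue (260,263); the brass valve head (245,197) could also be confused with it. The sleeve is at (217,172), the block at (272,170), the mat on the left (+y) and the base on the right. The scene view agrees: copper capsule at (271,188), pink at (315,207), blue at (211,168). I choose the copper one in the tray.

```bash
cat > vis.py <<'E'
from rig import env, open_gripper, clamp, state, optics, finder
import cv2,numpy as np
from scipy.optimize import minimize
from scipy.spatial.transform import Rotation as R
def cyl(d,z0,z1,n=40):
    a=np.linspace(0,2*np.pi,n,endpoint=False); c=np.c_[np.cos(a),np.sin(a)]*d/2
    return np.vstack([np.c_[c,np.full(n,z)] for z in (z0,z1)])/1e3
def box(a,b,z0,z1): return np.array([[x,y,z] for x in(-a/2,a/2) for y in(-b/2,b/2) for z in(z0,z1)])/1e3
MODEL=dict(sleeve=[cyl(50,0,115)],valve=[cyl(50,0,80),cyl(26,80,90),cyl(44,90,118)],block=[box(44,36,0,100),cyl(28,100,112)],
 capsule=[cyl(50,0,5),cyl(44,5,36),cyl(42,36,40)],chamber=[box(140,140,0,12),cyl(112,12,54)],mat=[box(280,150,0,2)],tray=[box(190,270,0,16)],
 dial=[cyl(58,0,24)],glassring=[cyl(44,0,9)])
def project(p,P):
    q=np.asarray(p["rotation"]); M=R.from_quat(q[[1,2,3,0]]).as_matrix() if q.size==4 else q
    c=(P-p["origin"])@M; s=c[:,:2]/c[:,2:]; s=s*(1+p["k1"]*(s**2).sum(1,keepdims=True))
    K=p["intrinsics"]; return s*[K[0,0],K[1,1]]+[K[0,2],K[1,2]]
S=4
def render(p,name,x,y,z,yaw,bb):
    l,t,w,h=bb; im=np.zeros((h*S,w*S),np.uint8); Rz=R.from_euler('z',yaw).as_matrix()
    for part in MODEL[name]:
        u=(project(p,part@Rz.T+[x,y,z])-[l-.5,t-.5])*S-.5
        cv2.fillConvexPoly(im,np.round(cv2.convexHull(u.astype(np.float32))*16).astype(np.int32),255,cv2.LINE_AA,4)
    return cv2.resize(im,(w,h),interpolation=cv2.INTER_AREA)/255.
def fit(name,views,x0,fitz=True,yaw=False):
    """views: (picture, region, ignore mask). returns x,y,z,yaw,cost"""
    B=[]
    for p,r,ig in views:
        l,t,w,h=cv2.boundingRect(r.astype(np.uint8)); l=max(l-12,0);t=max(t-12,0);w=min(w+24,512-l);h=min(h+24,384-t)
        B.append((p,r[t:t+h,l:l+w].astype(float),~ig[t:t+h,l:l+w],(l,t,w,h)))
    def full(v):
        v=list(v); z=v[2] if fitz else x0[2]; return v[0],v[1],z,(v[-1] if yaw else x0[3])
    f=lambda v:sum(np.sum((render(p,name,*full(v),bb)-r)[k]**2)/np.sum(r) for p,r,k,bb in B)
    v0=np.array(x0[:2]+([x0[2]] if fitz else [])+([x0[3]] if yaw else []),float)
    st=np.array([.01,.01]+([.01] if fitz else [])+([.2] if yaw else []))
    for _ in range(2):
        s=minimize(f,v0,method="Nelder-Mead",options=dict(initial_simplex=np.vstack([v0]+[v0+np.eye(len(v0))[i]*st for i in range(len(v0))]),xatol=2e-4,fatol=1e-5))
        v0=s.x; st=-st/3
    return np.round([*full(v0),s.fun],4)
def ground(p,uv,z):
    return minimize(lambda v:np.sum((project(p,np.array([[v[0],v[1],z]]))[0]-uv)**2),[.45,0],method="Nelder-Mead").x
E
cat > m1.py <<'E'
from vis import *
P={n:optics.read_camera(n) for n in("scene","top")}
reg={}
names=["sleeve","valve","block","capsule","chamber","mat","tray","dial"]
for n in P:
    for t in names:
        d=finder.trace(P[n],t)
        if t=="capsule":
            tgt=np.array([245,173] if n=="top" else [274,187])
            d=[e for e in d if np.hypot(*(np.array(e["bbox"][:2])+np.array(e["bbox"][2:])/2-tgt))<12]
        if d: reg[n,t]=np.asarray(d[0]["region"])
hgt=dict(sleeve=.115,valve=.118,block=.11,capsule=.04,chamber=.05,mat=0,tray=.016,dial=.02)
for t in names:
    r=reg.get(("top",t)); 
    if r is None: print(t,"none"); continue
    c=np.argwhere(r).mean(0)[::-1]; g=ground(P["top"],c,hgt[t]*.7)
    out=[]
    for vs in (["top","scene"],["top"],["scene"]):
        V=[]
        for n in vs:
            if (n,t) not in reg: continue
            ig=np.zeros((384,512),bool)
            if t!="tray":
                for o in names:
                    if o not in(t,"tray","mat") and (n,o) in reg: ig|=reg[n,o]&~reg[n,t]
            else:
                for o in names:
                    if o!="tray" and (n,o) in reg: ig|=reg[n,o]
            if n=="top" and t=="tray" or t=="mat": pass
            V.append((P[n],reg[n,t],cv2.dilate(ig.astype(np.uint8),np.ones((3,3)))>0 if t!="tray" else ig))
        if V:
            fz=len(vs)==2
            z0={"sleeve":.003,"valve":.003,"block":.003,"capsule":.003,"dial":.003}.get(t,0)
            print(t,vs,fit(t,V,[g[0],g[1],z0,0.],fz,t in("block","tray","mat")or (t=="chamber")))
E
python3 m1.py
```

```text
sleeve ['top', 'scene'] [ 0.5758  0.093  -0.058   0.      1.2996]
sleeve ['top'] [0.5666 0.0873 0.003  0.     0.2831]
sleeve ['scene'] [0.6472 0.0449 0.003  0.     0.907 ]
valve ['top', 'scene'] [5.102e-01 2.850e-02 2.000e-04 0.000e+00 6.450e-02]
valve ['top'] [0.5105 0.0288 0.003  0.     0.014 ]
valve ['scene'] [0.5132 0.0238 0.003  0.     0.0392]
block ['top', 'scene'] [ 0.5698 -0.0277  0.005  -0.1726  0.0372]
block ['top'] [ 0.5702 -0.0277  0.003  -0.1812  0.0299]
block ['scene'] [ 0.568  -0.0269  0.003   0.0014  0.    ]
capsule ['top', 'scene'] [0.5675 0.0294 0.0012 0.     0.0362]
capsule ['top'] [0.5678 0.0296 0.003  0.     0.0261]
capsule ['scene'] [0.5675 0.0276 0.003  0.     0.0023]
chamber ['top', 'scene'] [ 0.5048 -0.2992 -0.0012  0.1756  0.0669]
chamber ['top'] [ 0.5051 -0.2989  0.      0.1751  0.0135]
chamber ['scene'] [ 0.5027 -0.3     0.      0.2132  0.0505]
mat ['top', 'scene'] [ 4.825e-01  3.168e-01 -2.000e-04  3.740e-02  1.901e-01]
mat ['top'] [0.483  0.3167 0.     0.0371 0.0137]
mat ['scene'] [0.4815 0.3181 0.     0.0342 0.1743]
tray none
dial ['top', 'scene'] [4.843e-01 1.236e-01 2.000e-04 0.000e+00 4.826e-01]
dial ['top'] [0.4862 0.1242 0.003  0.     0.1323]
dial ['scene'] [0.4757 0.1173 0.003  0.     0.0241]
```

```bash
cat > m2.py <<'E'
from vis import *
P={n:optics.read_camera(n) for n in("scene","top")}
V=[]
for n,p in P.items():
    r=np.asarray(finder.trace(p,"sleeve")[0]["region"]).astype(np.uint8)
    c=max(cv2.findContours(r,0,1)[0],key=cv2.contourArea)
    h=np.zeros((384,512),np.uint8); cv2.fillConvexPoly(h,cv2.convexHull(c),1); V.append((p,h>0,np.zeros((384,512),bool)))
for vs,fz in((V,True),(V[1:],False),(V[:1],False)): print(fit("sleeve",vs,[.568,.087,.003,0.],fz))
outs=[]
for n,(l,t,w,h) in dict(top=(185,140,130,95),scene=(230,135,80,75)).items():
    p=P[n]; f=6; im=cv2.resize(p["image"][t:t+h,l:l+w],None,fx=f,fy=f,interpolation=cv2.INTER_CUBIC)
    for name,a in dict(sleeve=(.5675,.0872,.003,0),valve=(.5103,.0287,.003,0),block=(.57,-.0277,.003,-.175),capsule=(.5677,.0295,.003,0),tray=(.5383,.029,0,0)).items():
        for part in MODEL[name]:
            u=cv2.convexHull(project(p,part@R.from_euler('z',a[3]).as_matrix().T+a[:3]).astype(np.float32))
            cv2.polylines(im,[np.round((u-[l-.5,t-.5])*f-.5).astype(int)],True,(0,255,0),1)
    outs.append(im)
    cv2.imwrite(f"pics/fit_{n}.png",im)
E
python3 m2.py
```

```text
[0.5664 0.0867 0.0043 0.     0.0907]
[0.5668 0.0872 0.003  0.     0.0217]
[0.5649 0.0878 0.003  0.     0.0642]
```

View pics/fit_top.png

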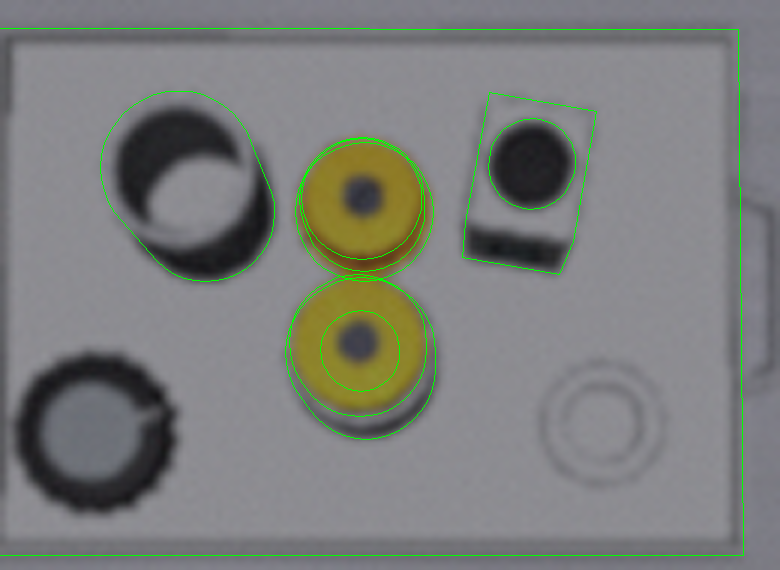

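View pics/fit_scene.png

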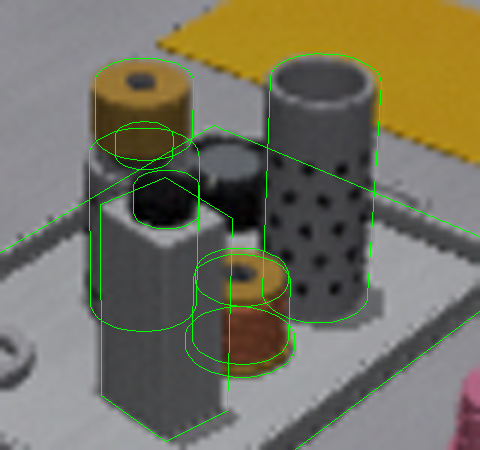

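The overlays fit both views: the sleeve, valve, block and copper capsule outlines coincide. Fitted undersides are about 3 mm up, which is the tray floor, and spacings are about 58 mm as stated. Starting with the sleeve.

```bash
cat > act.py <<'E'
from rig import env, open_gripper, clamp, state, optics, finder
import numpy as np
def q(yaw): return [0.,-np.sin(yaw/2),np.cos(yaw/2),0.]
OFF=dict(sleeve=.088,valve=.092,block=.072,capsule=.0145)
UP=.145   # underside height in transit
SPOT=dict(sleeve=(.567,.0872,.003,0.),valve=(.5103,.0287,.003,0.),block=(.57,-.0277,.003,-.175),capsule=(.5677,.0295,.003,0.))
MAT=dict(sleeve=(.568,.302,.002,0.),valve=(.483,.302,.002,0.),block=(.398,.302,.002,-.175))
def say(m):
    s=state(); print(m,round(s["time"],2),"open",round(s["opening"]*1e3,1),"grip",round(s["grip_force"],1),"F",np.round(s["wrist_force"],1),"tcp",np.round(s["tcp_pos"],4))
def pick(n,at,force=40,up=UP):
    x,y,z,w=at; env.goto([x,y,up+OFF[n]],q(w)); env.movel([x,y,z+OFF[n]],rate=.2); say("at "+n)
    clamp(force); say("grip"); env.movel([x,y,up+OFF[n]],rate=.2); say("lifted")
def place(n,at,gap=.001,up=UP):
    x,y,z,w=at; env.movel([x,y,up+OFF[n]],q(w),rate=.3); env.movel([x,y,z+.015+OFF[n]],rate=.2)
    env.movel([x,y,z+gap+OFF[n]],rate=.05); env.hold(.2); say("down"); open_gripper(); say("released")
    env.movel([x,y,up+OFF[n]],rate=.25)
E
python3 - <<'E'
from act import *
for d in (SPOT,MAT):
    for n,a in d.items():
        print(n,[np.round(env.ik([a[0],a[1],z+OFF[n]],q(a[3])),2) for z in(a[2],UP)])
pick("sleeve",SPOT["sleeve"]); place("sleeve",MAT["sleeve"]); say("end")
E
```

```text
sleeve [array([ 0.03,  0.49, -0.24,  0.84,  0.  ,  0.03]), array([ 0.03,  0.38, -0.02,  1.17,  0.  ,  0.03])]
valve [array([-0.09,  0.39, -0.4 ,  0.78,  0.  , -0.09]), array([-0.09,  0.26, -0.18,  1.13,  0.  , -0.09])]
block [array([-0.18,  0.51, -0.26,  0.8 ,  0.  , -0.  ]), array([-0.18,  0.39, -0.05,  1.13,  0.  , -0.  ])]
capsule [array([-0.08,  0.57, -0.33,  0.67,  0.  , -0.08]), array([-0.08,  0.42, -0.16,  0.99,  0.  , -0.08])]
sleeve [array([ 0.38,  0.61, -0.02,  0.93,  0.  ,  0.38]), array([0.38, 0.52, 0.21, 1.25, 0.  , 0.38])]
valve [array([ 0.43,  0.48, -0.24,  0.84,  0.  ,  0.43]), array([ 0.43,  0.37, -0.02,  1.18,  0.  ,  0.43])]
block [array([ 0.5 ,  0.39, -0.46,  0.72,  0.  ,  0.68]), array([ 0.5 ,  0.25, -0.25,  1.07,  0.  ,  0.68])]
at sleeve 5.08 open 85.2 grip 0.0 F [ 0.1 -0.5 -0.4] tcp [0.5676 0.0875 0.0919]
grip 5.52 open 49.0 grip 40.7 F [-1.1 -1.6  5.6] tcp [0.5679 0.0871 0.0923]
lifted 6.38 open 48.9 grip 42.3 F [ 0.1  0.1 -4.6] tcp [0.5661 0.0872 0.2316]
down 8.67 open 48.8 grip 42.8 F [1.2 0.3 0.5] tcp [0.5684 0.3022 0.0914]
released 9.12 open 85.7 grip 0.0 F [ 0.1  0.4 -0.5] tcp [0.568 0.302 0.091]
end 9.84 open 85.4 grip 0.0 F [-0.8  0.9 -0.5] tcp [0.5675 0.3018 0.2318]
```

```bash
python3 - <<'E'
from act import *
for n in("valve","block"):
    pick(n,SPOT[n]); place(n,MAT[n])
env.goto([.40,.15,.35],q(0)); env.goto([.30,-.25,.35],q(0)); say("end")
import cv2
a=optics.read_camera("top")["image"][110:300,70:450]; b=optics.read_camera("scene")["image"][110:280,180:360]
a=cv2.resize(a,(760,380)); b=cv2.resize(b,None,fx=3,fy=3)
cv2.imwrite("pics/t1.png",a);cv2.imwrite("pics/s1.png",b)
E
```

```text
at valve 11.78 open 85.8 grip 0.0 F [-0.5  0.9  0.6] tcp [0.511  0.0291 0.0957]
grip 12.25 open 42.7 grip 40.0 F [-1.7 -1.5  5.1] tcp [0.5111 0.0284 0.096 ]
lifted 13.11 open 42.7 grip 41.7 F [-0.4  0.4 -6.6] tcp [0.5094 0.0288 0.2356]
down 15.6 open 42.8 grip 41.7 F [-0.   0.5 -5.5] tcp [0.4831 0.3021 0.0951]
released 16.1 open 85.5 grip 0.0 F [ 0.2  0.8 -0.6] tcp [0.4831 0.302  0.0951]
at block 18.97 open 85.3 grip 0.0 F [-0.8  0.   0.6] tcp [ 0.5707 -0.0274  0.0759]
grip 19.48 open 35.3 grip 40.1 F [-1.4 -1.6  5.9] tcp [ 0.5704 -0.0279  0.0757]
lifted 20.33 open 35.6 grip 40.3 F [ 0.2  0.1 -3.8] tcp [ 0.5692 -0.0276  0.2156]
down 23.15 open 35.3 grip 40.3 F [-0.6  0.3 -2.2] tcp [0.3979 0.302  0.075 ]
released 23.7 open 85.7 grip 0.0 F [-0.2  0.1  0.1] tcp [0.398 0.302 0.075]
end 26.77 open 85.3 grip 0.0 F [0.4 1.  0.2] tcp [ 0.3005 -0.2494  0.3498]
```

View pics/t1.png

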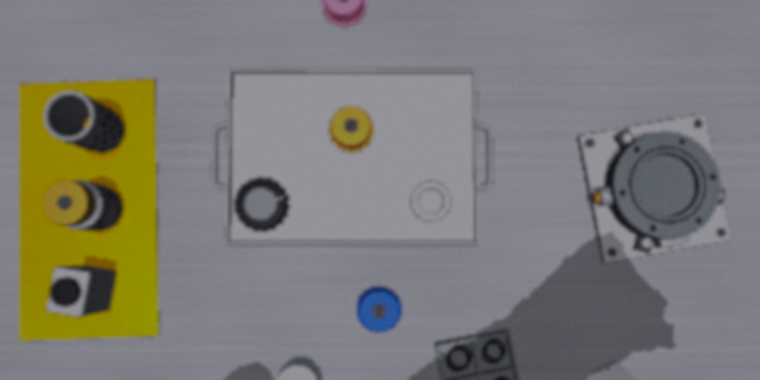

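View pics/s1.png

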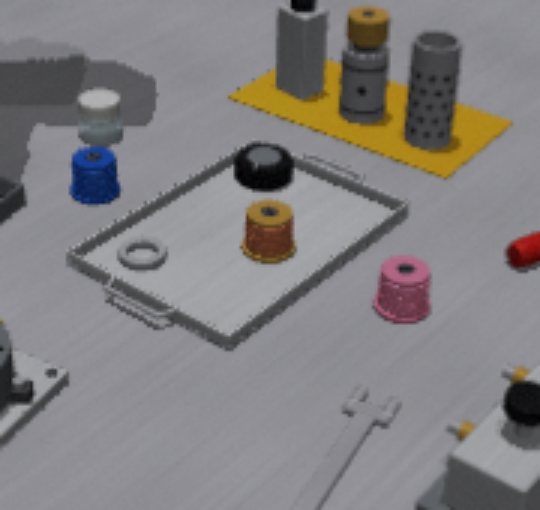

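Seen in top and scene: all three stand upright on the mat (top crop (68,115), (65,203), (67,290)), the capsule is alone at (351,128), and the dial and ring are untouched. Next I re-measure the capsule now that nothing hides it, and check the well.

```bash
cat > m3.py <<'E'
from vis import *
P={n:optics.read_camera(n) for n in("top","scene")}
V=[];W=[];no=np.zeros((384,512),bool); outs=[]
for n,p in P.items():
    ex=project(p,np.array([[.5677,.0295,.02]]))[0]
    d=[e for e in finder.trace(p,"capsule") if np.hypot(*(np.array(e["bbox"][:2])+np.array(e["bbox"][2:])/2-ex))<10]
    print(n,[e["conf"] for e in d]); V+=[(p,np.asarray(d[0]["region"]),no)] if d else []
    W.append((p,np.asarray(finder.trace(p,"chamber")[0]["region"]),no))
for vs,fz in((V,True),(V[:1],False),(V[1:],False)): print("cap",fit("capsule",vs,[.5677,.0295,.003,0.],fz))
r=fit("chamber",W,[.5045,-.2993,0,.175],True,True);print("ch",r)
for (p,_,_),(l,t,w,h) in zip(W,((345,155,95,95),(110,200,105,80))):
    f=5; im=cv2.resize(p["image"][t:t+h,l:l+w],(w*f*4//5,h*f*4//5),interpolation=cv2.INTER_CUBIC); f=4
    for c in (cyl(66,54,54),cyl(66,42,42),cyl(112,54,54)):
        u=project(p,c+[.5045,-.2993,0]); cv2.polylines(im,[np.round((cv2.convexHull(u.astype(np.float32))-[l-.5,t-.5])*f-.5).astype(int)],True,(0,255,0),1)
    outs.append(cv2.copyMakeBorder(im,0,380-im.shape[0],0,0,0))
cv2.imwrite("pics/well.png",np.hstack(outs)[:, :800])
E
python3 m3.py
```

```text
top [0.98]
scene [0.59]
cap [0.5682 0.0294 0.0033 0.     0.1521]
cap [0.5688 0.0296 0.003  0.     0.0403]
cap [0.5657 0.0305 0.003  0.     0.0932]
ch [ 5.052e-01 -2.991e-01 -2.000e-04  1.789e-01  7.970e-02]
```

View pics/well.png

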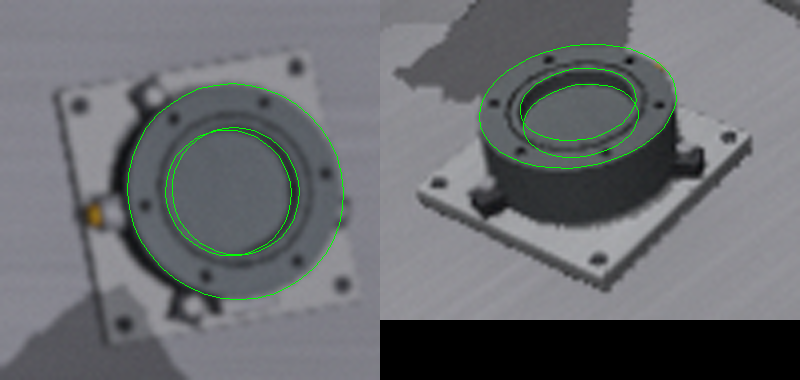

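The outer rim and well circles coincide with the picture in both views (well centre ≈(232,190) in the left crop), and the measured height matches. Now I move the capsule.

```bash
python3 - <<'E'
from act import *
import cv2
pick("capsule",(.568,.0295,.003,0.),30)
n="capsule";x,y=.505,-.299;up=.12
env.movel([x,y,up+OFF[n]],rate=.25); env.movel([x,y,.06+OFF[n]],rate=.15)
for g in (.003,.001,0):
    env.movel([x,y,.042+g+OFF[n]],rate=.03); env.hold(.15); say("down %g"%g)
    if state()["wrist_force"][2]>2: break
open_gripper(); say("released"); env.movel([x,y,.2],rate=.15)
env.goto([.35,0,.35],q(0)); say("end")
p=optics.read_camera("top");s=optics.read_camera("scene")
a=cv2.resize(p["image"][155:250,345:440],(380,380),interpolation=cv2.INTER_CUBIC);b=cv2.resize(s["image"][195:290,110:215],(420,380),interpolation=cv2.INTER_CUBIC)
cv2.imwrite("pics/cap.png",np.hstack([a,b]))
from vis import fit,project
V=[]
for c in(p,s):
    ex=project(c,np.array([[.505,-.299,.06]]))[0]
    d=[e for e in finder.trace(c,"capsule") if np.hypot(*(np.array(e["bbox"][:2])+np.array(e["bbox"][2:])/2-ex))<12]
    if d: V.append((c,np.asarray(d[0]["region"]),np.zeros((384,512),bool)))
if V: print(len(V),fit("capsule",V,[.505,-.299,.042,0.],len(V)==2))
E
```

```text
at capsule 29.62 open 84.8 grip 0.0 F [ 0.2 -0.  -0.3] tcp [0.5689 0.0291 0.0186]
grip 30.08 open 42.7 grip 29.7 F [-1.1 -0.8  7.2] tcp [0.5686 0.0294 0.0185]
lifted 30.94 open 43.1 grip 30.7 F [-0.3  0.9 -1.8] tcp [0.5672 0.0296 0.1584]
down 0.003 33.78 open 43.0 grip 30.7 F [ 0.  -0.6 -1.7] tcp [ 0.5051 -0.2991  0.0596]
down 0.001 34.18 open 43.2 grip 30.7 F [ 0.1  0.7 -1.3] tcp [ 0.5051 -0.2991  0.0576]
down 0 34.58 open 42.9 grip 31.8 F [-3.6  3.3 10.6] tcp [ 0.5051 -0.2991  0.0575]
released 35.08 open 85.5 grip 0.0 F [ 0.6 -0.2 -0.4] tcp [ 0.5049 -0.299   0.0564]
end 37.57 open 85.6 grip 0.0 F [-0.6  0.8 -0.9] tcp [ 0.3505 -0.0005  0.3496]
2 [ 0.504  -0.299   0.0414  0.      0.1796]
```

View pics/cap.png

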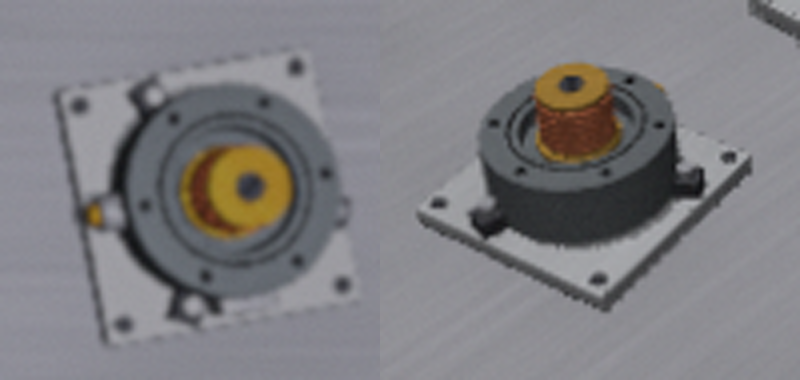

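The capsule sits upright in the well, flat on its floor: fitted underside 41.4 mm, and the floor contact was felt. Now I put the three back.

```bash
python3 - <<'E'
from act import *
for n in("block","valve","sleeve"):
    pick(n,MAT[n]); place(n,SPOT[n],gap=.0005)
env.goto([.30,.25,.35],q(0)); say("end")
E
cat > m4.py <<'E'
from vis import *
P={n:optics.read_camera(n) for n in("scene","top")}; reg={}
for n,p in P.items():
    for t in("sleeve","valve","block"):
        d=finder.trace(p,t)
        if not d: continue
        r=np.asarray(d[0]["region"]).astype(np.uint8)
        if t=="sleeve":
            c=max(cv2.findContours(r,0,1)[0],key=cv2.contourArea); r[:]=0; cv2.fillConvexPoly(r,cv2.convexHull(c),1)
        reg[n,t]=r>0
for t,x in dict(sleeve=[.567,.0872,.003,0.],valve=[.5103,.0287,.003,0.],block=[.57,-.0277,.003,-.175]).items():
    if("top",t) in reg: print(t,fit(t,[(P["top"],reg["top",t],np.zeros((384,512),bool))],x,False,t=="block"))
a=cv2.imread("pics/top0.png")[140:235,185:315];b=P["top"]["image"][140:235,185:315]
c=P["scene"]["image"][110:280,110:370]
cv2.imwrite("pics/end.png",np.vstack([np.hstack([cv2.resize(i,(390,285)) for i in(a,b)]),cv2.resize(c,(780,510))[80:390]]))
E
python3 m4.py
```

```text
at block 39.89 open 85.3 grip 0.0 F [ 0.4 -0.3 -0.2] tcp [0.3989 0.302  0.075 ]
grip 40.4 open 35.3 grip 39.6 F [-0.5 -1.   5.6] tcp [0.3983 0.3021 0.0746]
lifted 41.27 open 35.2 grip 40.4 F [ 0.1 -0.4 -3.1] tcp [0.3973 0.3016 0.2158]
down 44.08 open 35.3 grip 40.5 F [ 1.8 -0.5 -1.4] tcp [ 0.5703 -0.0279  0.0756]
released 44.63 open 85.8 grip 0.0 F [ 0.4 -0.6 -0.8] tcp [ 0.57   -0.0277  0.0755]
at valve 47.51 open 85.0 grip 0.0 F [-1.   0.7  0.8] tcp [0.4839 0.3019 0.0949]
grip 47.98 open 42.9 grip 40.0 F [-0.3 -1.5  6.1] tcp [0.4836 0.3021 0.095 ]
lifted 48.84 open 42.2 grip 41.6 F [ 0.4 -0.3 -6. ] tcp [0.4822 0.3016 0.2355]
down 51.33 open 43.0 grip 42.2 F [ 0.8 -3.5 -1.5] tcp [0.5108 0.0284 0.0958]
released 51.83 open 85.1 grip 0.0 F [-0.2 -0.4  0.2] tcp [0.5103 0.0288 0.0955]
at sleeve 54.5 open 85.3 grip 0.0 F [-0.   0.2  0.3] tcp [0.569  0.3018 0.0913]
grip 54.93 open 48.7 grip 40.9 F [-0.2 -1.2  6.9] tcp [0.5688 0.3021 0.0914]
lifted 55.8 open 49.0 grip 42.3 F [-0.6  0.4 -5.1] tcp [0.5672 0.3017 0.2315]
down 58.09 open 48.8 grip 43.1 F [ 0.6 -0.7  6.2] tcp [0.568  0.0872 0.0923]
released 58.55 open 85.2 grip 0.0 F [0.9 0.7 0.4] tcp [0.5669 0.0872 0.0914]
end 60.53 open 85.2 grip 0.0 F [-0.2  0.2  0.6] tcp [0.3007 0.2498 0.3494]
sleeve [0.5675 0.0874 0.003  0.     0.0424]
valve [0.5098 0.0304 0.003  0.     0.0218]
block [ 0.5697 -0.0269  0.003  -0.1824  0.0545]
```

View pics/end.png

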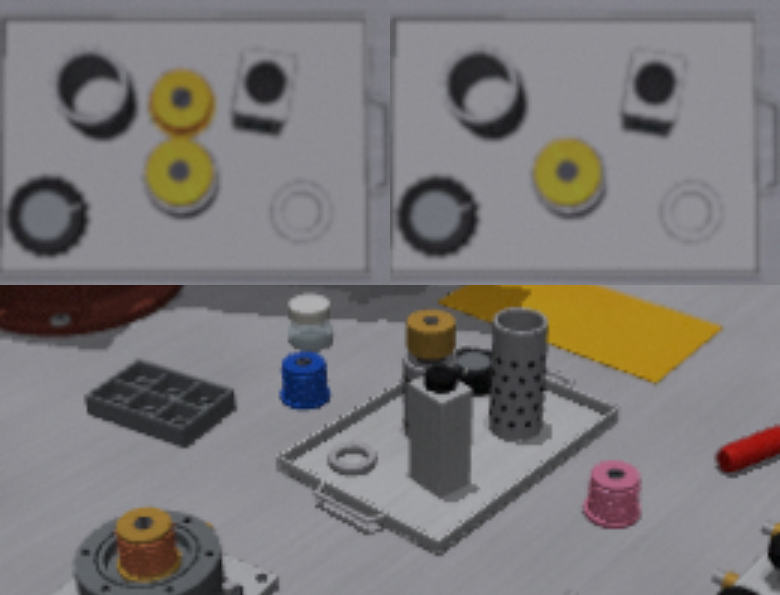

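The before and after pictures match: each part is within about 2 mm of its original spot, upright, with the dial and ring unmoved and the capsule in the well.

```bash
python3 -c "
from rig import env
print(env.finish_job())"
```

```text
the job is handed in; nothing more can be done
None
```

The job is handed in at about 61 s of the 141 s allowed: the capsule stands flat in the well, the sleeve, valve and block are back upright within about 2 mm of their original spots, and the dial and ring were left alone.

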